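# Seat the end cover and feel the root gap with a taper gauge

### The job

Set the loose round end cover onto the rim of the upright pipe stub so that it sits fully seated and level, and let go of it. Then take the taper gauge out of its wooden stand and slide it upright, blade down, between the cover's edge and the sprung stop plate next to it, until it drags snugly against both pushing the plate back no more than a few millimetres. Finish still holding the gauge in your grip at that depth, ready for tacking; leave the loose steel setting block and the two nuts where they lie.

Things in the scene. Friction and masses are not known exactly. Their poses are not given: they have to be found in the camera images.
- jig: fit-up jig, fixed to the bench, placed and turned differently each time: grey base plate 100 (x) x 170 (y) x 12 mm, carrying an upright open steel pipe stub. Origin on the bench under the stub's axis, z up. The stub is 84 mm outside and 72 mm inside diameter, its rim is 72 mm above the bench. The sprung stop plate stands on its +y side.
- rim (a point): centre of the pipe stub's mouth, level with its rim (72 mm above the bench); axes as the jig's
- stop_block: aluminium block 60 x 34 x 45 mm clamped on the jig's base plate (top 57 mm above the bench), carrying the sprung stop plate. Origin on the base plate, 12 mm above the bench, under the middle of the plate's front face at rest; y points away from the stub, axes as the jig's. Its distance varies: the gap between the centred cover's edge and the plate is 5 to 7 mm
- stop_plate (a joint): the sprung upright steel stop plate (60 mm wide along x, 8 mm thick, top edge 82 mm above the bench, front top edge bevelled 4 mm at 45 degrees). Value in m: 0 at rest, growing as the plate is pushed away from the stub (jig +y), up to 0.008. Spring: 3 N to start moving, then 1.5 N more per mm
- stop_edge (a point): point on the sprung plate: middle of its width, in the plane of its front face, at the height of its top edge (82 mm above the bench); moves with the plate
- cover: loose round steel end cover, about 0.6 kg, knob up on the bench. Origin: centre of its underside, z up. Spigot from z = 0 to 12 mm, tapered, 60 mm diameter below, 70 mm above (1 mm play all round in the stub); flange 100 mm diameter, z = 12 to 22 mm, top edge bevelled 2.5 mm; dark round knob 26 mm diameter, z = 22 to 47 mm. Seated, the flange's top is 82 mm above the bench
- cover_seat (a point): centre of the underside of the cover's flange, 12 mm above the cover's origin; coincides with the rim's centre when seated (within the play)
- gauge: taper gauge, 0.12 kg, blade down in its stand. Origin: middle of the blade's tip, z towards the handle. Blade 60 mm long, 20 mm wide (x); thickness (y) grows from 2.5 mm at the tip to 10.5 mm (1 mm per 7.5 mm), both faces alike; tip bevelled over 3 mm to 1 mm. Dark handle block 30 (x) x 22 (y) mm, z = 60 to 110 mm. In use its y lies along the jig's y, either way round
- gauge_tip (a point): middle of the blade's tip, at the gauge's origin
- stand: wooden stand of the gauge, fixed, 56 x 64 x 66 mm, elsewhere each time; origin centre of its underside. The slot (24 x 13.5 mm) opens in its top; the gauge's handle rests on the top, so the gauge's tip is 6 mm above the bench and it must be lifted 60 mm to come free
- set_block: loose ground steel setting block lying on the bench, 28 x 70 (y) x 22 mm; origin under its centre; leave alone
- nut: loose hexagon nut lying flat, 36 x 41 x 18 mm; origin under its centre; leave alone
- small_nut: loose hexagon nut lying flat, 30 x 34 x 15 mm; origin under its centre; leave alone

How it is judged:
By the outcome, as a careful person would: the job done as asked, in the order asked, and still so for the second after the job is handed in, while the arm keeps its last pose, push and grip.
It also fails if it takes over 69 s, if anything falls off the work surface, if the arm or the gripper's body presses on something with over 40 N, if the wrist force passes 120 N, or if a joint passes its speed limit or range.

### The arm

A 6-joint arm with a two-finger parallel gripper is mounted at the origin on a cart in front of the work surface, level with it; the furniture and walls round the work are solid. World frame = base frame: x ahead of the robot, y to its left, z up, the work surface at z = 0. Lengths are in m, angles in rad, forces in N, time in s.
With the tool pointing down it reaches from about 0.375 to 0.975 m from the base axis. Payload 3.8 kg.
Tool frame: the origin (TCP) lies at the very end of the fingers, on their centre line; the grasp point (between the pads) lies 19 mm behind it (bot.tcp_to_grasp is the z of the grasp point in the tool frame, in m); z points along the fingers, y is the direction in which the jaws open and shut (so a half turn about z gives the same grasp; the last joint's range is limited). The gripper opens to 85 mm and grips with 20 to 120 N. Pads are 22 mm wide; open, the fingers measure 114 mm over their backs; the gripper's body (76 mm by 85 mm) begins 54 mm behind the grasp point. The pads swing forward as they close: fully open they stand 13 mm farther back than shut.
Start: joints at [-1.362, 0.264, 1.604, -0, 1.274, -0.037], TCP at [0.164, -0.655, 0.231] pointing down, gripper open.
Joint ranges: [-2.63, 2.63], [-0.94, 2.18], [0.31, 2.57], [-1.31, 4.45], [0, 2.66], [-2.55, 2.55]. Speed limits (rad/s): [2.57, 2.57, 3.14, 3.14, 3.14, 3.14].

### API

Orientations are given as a rotation vector (axis times angle).
In Python, from workcell import status, vision, job, bot gives the robot as it stands.
- The arm moves only by the tool apply_moves, never from a script. Its argument "deltas" is a list of rows, each a list of 7 numbers: the shift along the tool's x, y, z in m, then the turn, a rotation vector about the tool's x, y, z in rad, then the closure, from 0 (fully open) to 1 (shut). In form: [[x, y, z, rx, ry, rz, jaw], ...]. A call has 1 to 8 rows; each row is the pose to reach, as a shift and turn from the pose commanded when the call began, along the tool's axes at that moment; what a row does not reach only later rows make up. A row lasts 1/12 s, in which the tool goes at most 41.7 mm and 7.16 degrees, less where a joint would pass 70% of its speed; a pose out of reach is approached as far as the arm can. A call with a gripper value outside its range is refused whole. The fingers move at their own pace and stop on an object; "squeeze" is the grip in N (left out, the last holds). Time passes only in rows, so rows that repeat a pose let the fingers close. It gives the time, the measured TCP pose, the force and the opening at its end, in the units of the state.
- status.read_state(): the state, without advancing time (a new reading comes with each control period).
- vision.read_camera(name): name is "side" or "top" or "wrist"; returns the picture (400x640x3 uint8, red, green, blue); there is no depth.
- vision.get_calibration(name): a dict with "fov_y" (degrees; the focal length in pixels is half the picture's height over the tangent of half this angle, whatever the lens; pixels are square), "cx", "cy" (the principal point, pixels), "R" (3x3) and "t" (3): a world point X has camera coordinates R X + t; the wrist camera has in their place "tool_from_camera" (4x4, takes a point from camera to tool coordinates, whose origin is the TCP and whose axes are the flange's). Camera axes: x right, y down, z forward; pixel columns grow to the right and rows downward; lengths in m; the calibration is good to about 2 mm. A picture is of the moment at which its call begins: read the wrist's pose just before it. get_calibration takes no time and is no camera call.
- job.finish_job(): hands the job in, once; it reports no verdict.
The state is a dict: "time": time; "q": joint angles; "joint_vel": joint speeds; "joint_torque": joint torques, N m; "tool_pos": TCP position; "tcp_rot": TCP orientation; "wrist_force": force on the tool from outside, world axes, zero at the start; "torque": the same for the moment, N m; "width": opening from 0.0 (shut) to 1.0 (fully open).
Only numpy, scipy, OpenCV 4.12 (cv2) and the standard library are available. Lean on these libraries where they do the work, as an engineer would, in place of code of your own. Each camera call takes 0.05 s, during which the arm holds its last target. There are 200 camera calls.

## Working session

There is one attempt and no reset: what is moved stays moved. The work goes in short steps, Python scripts to look and compute and a tool call to move; the robot and the scene stay as the last step left them, time stands still between calls to the robot, and variables do not carry over. Pictures are saved under pics/ and viewed, about 8 in all and at most 12, crops included, and the job is handed in when it is done.

Besides the shell and the picture viewer there is one more tool, called after "Call:" as a command line: name --pt "numbers of a row" for each row, then --argument value for the rest. apply_moves: Moves the arm, as the interface text tells. Its arguments: {"type":"object","properties":{"deltas":{"type":"array","items":{"type":"array","items":{"type":"number"}}},"squeeze":{"type":"number"}},"required":["deltas"]}

```bash
mkdir -p pics; ls; python3 - <<'E'
from workcell import status, vision, bot
import cv2, numpy as np
print(status.read_state())
for n in ["top","side"]:
    print(n, vision.get_calibration(n))
    cv2.imwrite(f"pics/{n}0.png", vision.read_camera(n)[:,:,::-1])
print(vision.get_calibration("wrist"), [a for a in dir(bot) if a[0]!='_'])
E
```

```text
pics
{'time': 0.0, 'q': array([-1.36191198e+00,  2.64759884e-01,  1.60539263e+00, -2.10148192e-05,
        1.27367163e+00, -3.69107593e-02]), 'joint_vel': array([ 0.00102293, -0.00049261, -0.00063453, -0.00198332, -0.00101301,
        0.00091813]), 'joint_torque': array([ 8.66474602e-04, -5.15110946e+01, -3.67315185e+01,  4.90043453e-05,
        1.29310833e-02,  1.72426212e-05]), 'tool_pos': array([ 0.16407881, -0.65400057,  0.22994741]), 'tcp_rot': array([-3.11569152e+00, -3.84860155e-01,  3.32232359e-04]), 'wrist_force': array([ 0.55274158, -0.01688058,  0.91878366]), 'torque': array([ 0.02907723, -0.00753564,  0.03944199]), 'width': 1.0026972860691503}
top {'fov_y': 49.60895168250814, 'cx': 320.0199337981886, 'cy': 194.16332944195617, 'R': array([[-0.08625443, -0.99627179,  0.00164159],
       [-0.97436814,  0.08401422, -0.20868239],
       [ 0.20776646, -0.01959929, -0.97798209]]), 't': array([0.14764512, 0.51315745, 0.90641755])}
side {'fov_y': 46.090325944405755, 'cx': 318.6740049031352, 'cy': 209.6087710469718, 'R': array([[ 0.99981762,  0.01673653, -0.00919894],
       [ 0.00448173, -0.67383712, -0.73886633],
       [-0.01856464,  0.73869035, -0.67378923]]), 't': array([-0.48189553,  0.12601793,  0.89455353])}
{'fov_y': 71.45834323398725, 'cx': 316.90184672226826, 'cy': 198.86159500208484, 'tool_from_camera': array([[-1.27032543e-04, -9.46948068e-01, -3.21386589e-01,
         8.24882135e-02],
       [ 9.99999562e-01,  1.77661892e-04, -9.18734892e-04,
         3.71711164e-05],
       [ 9.27092381e-04, -3.21386565e-01,  9.46947631e-01,
        -1.41798815e-01],
       [ 0.00000000e+00,  0.00000000e+00,  0.00000000e+00,
         1.00000000e+00]])} ['MotionError', 'tcp_to_grasp']
```

View pics/top0.png

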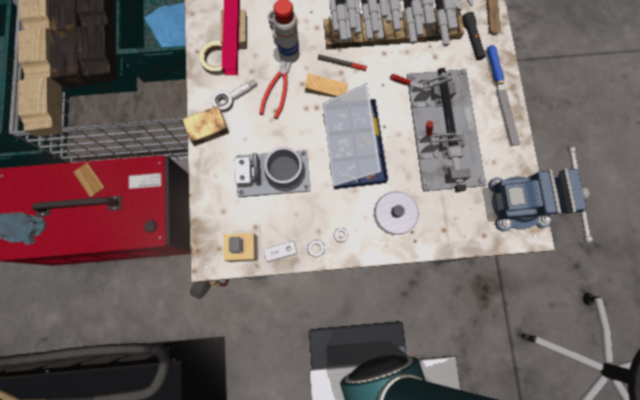

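View pics/side0.png

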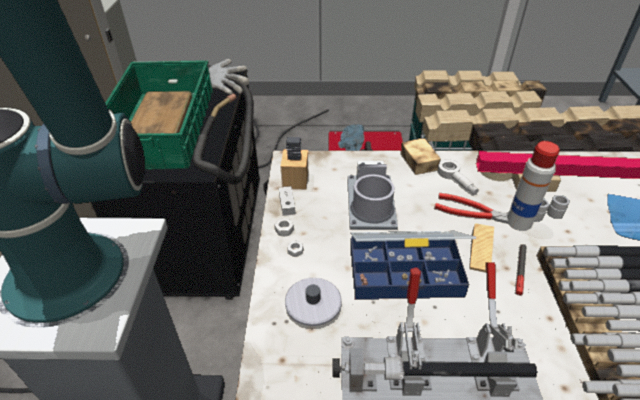

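The top view shows the cover with its knob at about (398,211), the stub mouth at (284,168), the stop block at (245,170) and the stand with the gauge at (240,245). The nuts are at (316,247) and (340,235), and the set block is at (281,252). The side view agrees.

```bash
cat > h.py <<'E'
from workcell import status, vision, bot
import cv2, numpy as np
from scipy.spatial.transform import Rotation as Rn
def cam(n, st=None):
    c=vision.get_calibration(n); f=200/np.tan(np.radians(c['fov_y']/2))
    K=np.array([[f,0,c['cx']],[0,f,c['cy']],[0,0,1.]])
    if n!='wrist': return K,c['R'],c['t']
    T=np.eye(4);T[:3,:3]=Rn.from_rotvec(st['tcp_rot']).as_matrix();T[:3,3]=st['tool_pos']
    M=np.linalg.inv(T@c['tool_from_camera']); return K,M[:3,:3],M[:3,3]
def ray(C,uv):
    K,R,t=C; d=R.T@np.linalg.solve(K,[uv[0],uv[1],1.]); return -R.T@t,d
def onz(C,uv,z):
    o,d=ray(C,uv); return o+d*(z-o[2])/d[2]
def proj(C,X):
    K,R,t=C; p=K@(R@np.asarray(X)+t); return p[:2]/p[2]
def snap(n,name=None):
    st=status.read_state(); im=vision.read_camera(n)
    if name: cv2.imwrite(f'pics/{name}.png',im[:,:,::-1])
    return im,cam(n,st),st
def yawof(R): return np.arctan2(R[1,0],R[0,0])   # direction of tool x
def delta(st,pos,yaw):
    "tool-frame shift+rotvec to a tool-down pose with tool x at yaw"
    R0=Rn.from_rotvec(st['tcp_rot']).as_matrix()
    c,s=np.cos(yaw),np.sin(yaw); R1=np.array([[c,s,0],[s,-c,0],[0,0,-1]])
    return np.round(R0.T@(np.asarray(pos)-st['tool_pos']),4),np.round(Rn.from_matrix(R0.T@R1).as_rotvec(),4)
E
python3 - <<'E'
from h import *
C=cam('top');S=cam('side')
for n,uv,z in [('knob',(398,211),.047),('rim',(284,168),.072),('stop',(245,170),.057),('handle',(236,242),.116),('stand',(240,246),.066),('setb',(281,252),.022),('nut',(316,247),.018),('snut',(340,235),.015)]:
    print(n,onz(C,uv,z).round(3))
for n,uv,z in [('knob',(313,290),.047),('rim',(374,186),.072),('handle',(294,140),.116)]:
    print(n,onz(S,uv,z).round(3))
st=status.read_state();print('yaw',yawof(Rn.from_rotvec(st['tcp_rot']).as_matrix()), Rn.from_rotvec(st['tcp_rot']).as_matrix().round(3))
E
```

```text
knob [ 0.473 -0.066  0.047]
rim [0.586 0.177 0.072]
stop [0.593 0.266 0.057]
handle [0.427 0.282 0.116]
stand [0.423 0.283 0.066]
setb [0.407 0.2   0.022]
nut [0.412 0.122 0.018]
snut [0.434 0.065 0.015]
knob [ 0.474 -0.066  0.047]
rim [0.594 0.184 0.072]
handle [0.425 0.287 0.116]
yaw 0.24581216032351683 [[ 0.97   0.243 -0.   ]
 [ 0.243 -0.97   0.002]
 [ 0.    -0.002 -1.   ]]
```

```bash
python3 - <<'E'
from h import *
print(delta(status.read_state(),[.473,-.066,.15],0))
E
```

```text
(array([ 0.4427, -0.495 ,  0.0811]), array([-2.100e-03,  2.000e-04,  2.458e-01]))
```

Call:
apply_moves --pt "0.443 -0.495 0 0 0 0.246 0" --pt "0.443 -0.495 0 0 0 0.246 0" --pt "0.443 -0.495 0 0 0 0.246 0" --pt "0.443 -0.495 0 0 0 0.246 0" --pt "0.443 -0.495 0 0 0 0.246 0" --pt "0.443 -0.495 0 0 0 0.246 0" --pt "0.443 -0.495 0 0 0 0.246 0" --pt "0.443 -0.495 0 0 0 0.246 0"

```text
time: 0.77
tool_pos: [0.3196, -0.3576, 0.2308]
tcp_rot: [-3.141, 0.001, 0.0]
wrist_force: [0.6, -0.4, -0.4]
width: 0.998
```

```bash
python3 - <<'E'
from h import *
s=status.read_state();print(s['time'],s['tool_pos'])
print(delta(s,[.473,-.066,.15],0))
E
```

```text
0.7667 [ 0.31961563 -0.35758872  0.23084227]
(array([ 0.1532, -0.2917,  0.081 ]), array([-0.0005,  0.0002, -0.0008]))
```

Call:
apply_moves --pt "0.153 -0.291 0.081 0 0 0 0" --pt "0.153 -0.291 0.081 0 0 0 0" --pt "0.153 -0.291 0.081 0 0 0 0" --pt "0.153 -0.291 0.081 0 0 0 0" --pt "0.153 -0.291 0.081 0 0 0 0" --pt "0.153 -0.291 0.081 0 0 0 0" --pt "0.153 -0.291 0.081 0 0 0 0" --pt "0.153 -0.291 0.081 0 0 0 0"

```text
time: 1.43
tool_pos: [0.4703, -0.0712, 0.1509]
tcp_rot: [3.141, -0.0, 0.0]
wrist_force: [-0.4, -0.3, 0.5]
width: 0.998
```

```bash
python3 - <<'E'
from h import *
im,C,s=snap('wrist','w1');print(s['time'],s['tool_pos'],s['joint_vel'].round(3),proj(C,[.473,-.066,.047]))
E
```

```text
1.4333 [ 0.47027833 -0.07120687  0.15094163] [ 1.001  0.42  -0.159 -0.005 -0.276  0.994] [311.41808428 195.11359249]
```

View pics/w1.png

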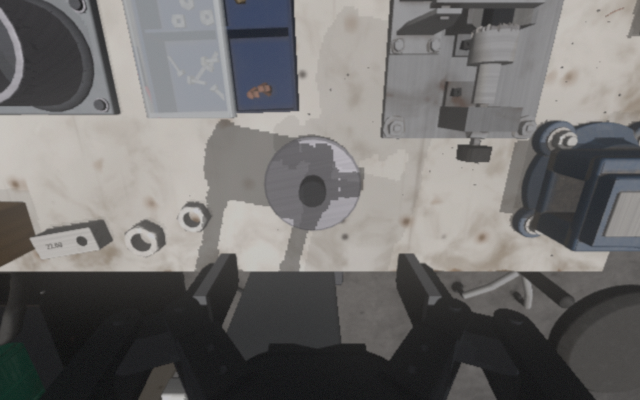

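The wrist view shows the cover at about (313,184) with its knob at (312,191), still slightly in motion. Both nuts are left of it, and the jig is at top left. I'll measure again now that the arm has settled.

```bash
python3 - <<'E'
from h import *
snap('wrist');im,C,s=snap('wrist','w2');print(s['time'],s['tool_pos'],abs(s['joint_vel']).max().round(3))
g=cv2.cvtColor(im,cv2.COLOR_RGB2GRAY)
p=proj(C,[.473,-.066,.047]).astype(int);print(p)
m=np.zeros_like(g);m[p[1]-35:p[1]+35,p[0]-35:p[0]+35]=255
k=((g<70)&(m>0)).astype(np.uint8)
cs,_=cv2.findContours(k,0,1);c=max(cs,key=cv2.contourArea)
print(cv2.contourArea(c),cv2.boundingRect(c)); e=cv2.fitEllipse(c);print(e)
for z in(.035,.047):print(onz(C,e[0],z).round(4))
# flange: circles
b=cv2.GaussianBlur(g,(5,5),1)
h=cv2.HoughCircles(b,cv2.HOUGH_GRADIENT,1.5,30,param1=80,param2=25,minRadius=42,maxRadius=58);
for q in (h[0][:4] if h is not None else []):print(q,onz(C,q[:2],.0195).round(4))
E
```

```text
1.5333 [ 0.4704723  -0.06815742  0.1496052 ] 0.083
[315 195]
552.5 (304, 176, 25, 31)
((316.3020324707031, 190.4317169189453), (23.747798919677734, 30.408946990966797), 178.70909118652344)
[ 0.4742 -0.0671  0.035 ]
[ 0.4779 -0.0672  0.047 ]
[315.75 183.75  48.45] [ 0.4765 -0.0665  0.0195]
[51.75 68.25 45.45] [0.5818 0.1697 0.0195]
[570.75 191.25  45.6 ] [ 0.4704 -0.3266  0.0195]
[440.25  65.25  50.55] [ 0.5862 -0.1762  0.0195]
```

Call:
apply_moves --pt "0.003 0 0.04 0 0 0 0" --pt "0.003 0 0.08 0 0 0 0" --pt "0.003 0 0.105 0 0 0 0" --pt "0.003 0 0.115 0 0 0 0" --pt "0.003 0 0.118 0 0 0 0" --pt "0.003 0 0.118 0 0 0 0"

```text
time: 2.08
tool_pos: [0.4728, -0.0741, 0.0336]
tcp_rot: [3.142, -0.002, -0.001]
wrist_force: [-0.4, -0.1, 1.0]
width: 0.999
```

```bash
python3 - <<'E'
from h import *
im,C,s=snap('wrist','w3');print(s['time'],s['tool_pos'],abs(s['joint_vel']).max().round(3),s['wrist_force'].round(2))
print(delta(s,[.4745,-.067,.0255],0))
E
```

```text
2.0833 [ 0.47282981 -0.07413039  0.03355278] 0.035 [-0.45 -0.12  0.98]
(array([ 0.0017, -0.0071,  0.0081]), array([ 0.    ,  0.0008, -0.0015]))
```

Call:
apply_moves --pt "0.0015 -0.007 0.0 0 0 0 0" --pt "0.0015 -0.007 0.004 0 0 0 0" --pt "0.0015 -0.007 0.008 0 0 0 0" --pt "0.0015 -0.007 0.008 0 0 0 0"

```text
time: 2.47
tool_pos: [0.4747, -0.0661, 0.0256]
tcp_rot: [3.141, 0.0, 0.001]
wrist_force: [-0.9, 0.3, -0.3]
width: 0.999
```

```bash
python3 - <<'E'
from h import *
im,C,s=snap('wrist','w3');print(s['time'],s['tool_pos'],abs(s['joint_vel']).max().round(3),s['wrist_force'].round(2))
print(delta(s,[.4745,-.067,.0255],0))
E
```

```text
2.4667 [ 0.47470813 -0.06610398  0.02564528] 0.014 [-0.93  0.29 -0.27]
(array([-0.0002,  0.0009,  0.0001]), array([ 0.0001, -0.0004,  0.0003]))
```

View pics/w3.png

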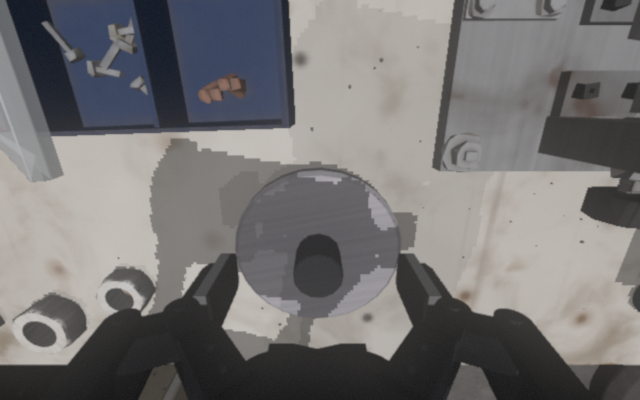

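The knob top is centred between the open pads at about (318,277), and the flange lies below the fingers. I'll close on it.

Call:
apply_moves --pt "0 0 0 0 0 0 0.9" --pt "0 0 0 0 0 0 0.9" --pt "0 0 0 0 0 0 0.9" --pt "0 0 0 0 0 0 0.9" --pt "0 0 0 0 0 0 0.9" --pt "0 0 0 0 0 0 0.9" --pt "0 0 0 0 0 0 0.9" --pt "0 0 0 0 0 0 0.9" --squeeze 80

```text
time: 3.18
tool_pos: [0.4748, -0.0665, 0.0259]
tcp_rot: [3.141, -0.0, 0.0]
wrist_force: [-1.8, 0.2, 5.9]
width: 0.271
```

Call:
apply_moves --pt "0 0 -0.02 0 0 0 0.9" --pt "0 0 -0.06 0 0 0 0.9" --pt "0 0 -0.1 0 0 0 0.9" --pt "0 0 -0.14 0 0 0 0.9" --pt "0.005 -0.04 -0.17 0 0 0 0.9" --pt "0.01 -0.08 -0.17 0 0 0 0.9" --pt "0.01 -0.12 -0.17 0 0 0 0.9" --pt "0.01 -0.16 -0.17 0 0 0 0.9"

```text
time: 3.85
tool_pos: [0.4841, 0.0927, 0.1951]
tcp_rot: [-3.141, 0.003, 0.0]
wrist_force: [1.1, 0.7, -7.6]
width: 0.275
```

Call:
apply_moves --pt "0.005 -0.03 0 0 0 0 0.9" --pt "0.01 -0.06 0 0 0 0 0.9" --pt "0.01 -0.08 0 0 0 0 0.9" --pt "0.01 -0.085 0 0 0 0 0.9" --pt "0.01 -0.085 0 0 0 0 0.9" --pt "0.01 -0.085 0 0 0 0 0.9"

```text
time: 4.35
tool_pos: [0.4933, 0.1758, 0.1936]
tcp_rot: [3.14, 0.001, -0.005]
wrist_force: [0.1, -0.9, -7.0]
width: 0.275
```

```bash
python3 - <<'E'
from h import *
im,C,s=snap('wrist','w4');print(s['time'],s['tool_pos'],abs(s['joint_vel']).max().round(3),s['wrist_force'].round(2),s['width'])
print(proj(C,[.588,.18,.072]))
E
```

```text
4.35 [0.49326017 0.17580531 0.19363847] 0.024 [ 0.11 -0.92 -7.04] 0.27460172163723917
[312.15177643  89.27410057]
```

View pics/w4.png

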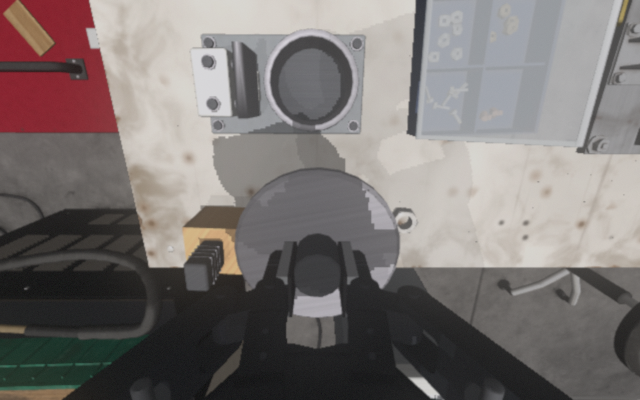

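The cover hangs level in the grip, with a weight reading of 7 N. The stub mouth is at about (312,78), the stop plate at (245,80) and the stand with the handle at (205,265). Next I'll fit the rim and the base edges.

```bash
python3 - <<'E'
from h import *
im=cv2.imread('pics/w4.png');g=cv2.cvtColor(im,cv2.COLOR_BGR2GRAY)
s=status.read_state();C=cam('wrist',s)
# rim: radial rays in world about a guess; strongest inner edge(dark inside->bright rim)
G=cv2.GaussianBlur(g,(3,3),0).astype(float)
def samp(X): 
    u=proj(C,X); return cv2.getRectSubPix(G.astype(np.float32),(1,1),(float(u[0]),float(u[1])))[0,0]
c=np.array([.588,.18])
for it in range(4):
  for (lo,hi,sg,R) in [(.030,.039,1,.036),(.039,.047,0,.042)]:
    P=[]
    for a in np.linspace(0,2*np.pi,72,endpoint=False):
        rs=np.arange(lo-.003,hi+.003,.0005) 
        v=np.array([samp([c[0]+r*np.cos(a),c[1]+r*np.sin(a),.072]) for r in rs]); d=v[4:]-v[:-4]
        d=d*sg if sg else abs(d)
        i=d.argmax(); 
        if d[i]>15: P.append(c+rs[i+2]*np.array([np.cos(a),np.sin(a)]))
    P=np.array(P); A=np.c_[2*P,np.ones(len(P))]
    w=np.ones(len(P),bool)
    for _ in range(4):
        x=np.linalg.lstsq(A[w],(P[w]**2).sum(1),rcond=None)[0]; r=np.sqrt(x[2]+x[0]**2+x[1]**2)
        res=abs(np.hypot(*(P-x[:2]).T)-r); w=res<max(.0008,np.median(res)*2)
    print(R,x[:2].round(4),'r',r.round(4),len(P),w.sum(),res[w].std().round(5))
    if R==.036:c1=x[:2]
  c=c1
# base front edge (small-x side)
P=[];
for y in np.arange(.135,.27,.004):
    xs=np.arange(.515,.56,.0007); v=np.array([samp([x,y,.012]) for x in xs]); d=abs(v[4:]-v[:-4]); P.append([y,xs[d.argmax()+2],d.max()])
P=np.array(P); 
l=cv2.fitLine(P[P[:,2]>20][:,:2].astype(np.float32),cv2.DIST_HUBER,0,.001,.001).ravel();print('front edge dir(y,x)',l, 'jig yaw',-np.arctan2(l[1],l[0]))
# stop block / plate top brightness along y line at few x
for x in (.575,.59,.605):
    print(x,[int(samp([x,y,.082])) for y in np.arange(.225,.30,.002)])
E
```

```text
0.036 [0.5938 0.1804] r 0.0359 72 72 0.00021
0.042 [0.5892 0.1763] r 0.0413 71 51 0.00069
0.036 [0.5941 0.1805] r 0.0361 72 72 9e-05
0.042 [0.5938 0.1804] r 0.037 72 62 0.0
0.036 [0.5941 0.1805] r 0.036 72 72 0.00012
0.042 [0.5941 0.1805] r 0.037 72 66 0.0
0.036 [0.5941 0.1805] r 0.036 72 72 0.00011
0.042 [0.5941 0.1805] r 0.037 72 65 0.0
front edge dir(y,x) [ 0.9976154  -0.06901807  0.19659999  0.55266   ] jig yaw 0.06907298
0.575 [108, 74, 73, 73, 74, 76, 88, 92, 93, 93, 96, 101, 117, 195, 214, 214, 212, 182, 140, 105, 111, 109, 119, 178, 214, 215, 213, 200, 207, 210, 210, 209, 208, 205, 202, 199, 198, 196]
0.59 [118, 78, 72, 72, 73, 76, 103, 121, 123, 114, 89, 88, 120, 201, 214, 214, 214, 214, 214, 215, 214, 215, 215, 215, 215, 214, 214, 206, 210, 212, 212, 212, 212, 212, 211, 211, 210, 208]
0.605 [101, 74, 72, 72, 73, 76, 107, 144, 152, 122, 92, 94, 130, 206, 215, 215, 215, 205, 164, 153, 136, 156, 177, 209, 215, 215, 214, 204, 206, 205, 205, 205, 207, 207, 207, 207, 207, 206]
```

```bash
python3 - <<'E'
from h import *
im=cv2.imread('pics/w4.png');g=cv2.cvtColor(im,cv2.COLOR_BGR2GRAY)
s=status.read_state();C=cam('wrist',s)
for z,L in((.012,[(204,36),(365,37),(362,133),(208,134)]),(.057,[(192,48),(228,47),(231,115),(196,116)])):
    for p in L: print(p,onz(C,p,z).round(4))
cv2.imwrite('pics/w4c.png',cv2.resize(im[20:145,180:380],None,fx=4,fy=4,interpolation=cv2.INTER_CUBIC))
E
```

```text
(204, 36) [0.642  0.2909 0.012 ]
(365, 37) [0.641  0.1259 0.012 ]
(362, 133) [0.5447 0.1239 0.012 ]
(208, 134) [0.5437 0.2993 0.012 ]
(192, 48) [0.6234 0.2868 0.057 ]
(228, 47) [0.6242 0.2545 0.057 ]
(231, 115) [0.5661 0.2577 0.057 ]
(196, 116) [0.5652 0.2914 0.057 ]
```

View pics/w4c.png

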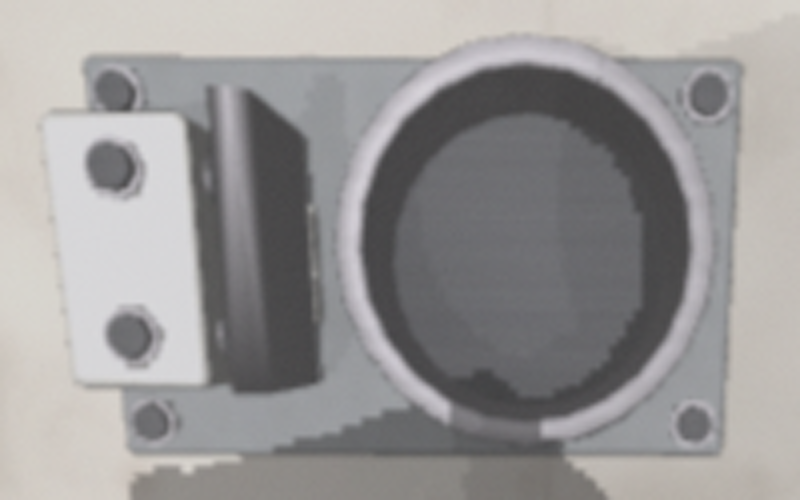

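```bash
python3 - <<'E'
from h import *
s=status.read_state();C=cam('wrist',s);print(s['tool_pos'],s['wrist_force'])
f=lambda p:(p[0]/4+180,p[1]/4+20)
for z,L in((.012,[(83,57),(741,64),(720,453),(130,453)]),(.057,[(42,114),(184,116),(212,384),(76,384)]),(.082,[(206,85),(238,85),(270,388),(235,390)])):
    Q=np.array([onz(C,f(p),z)[:2] for p in L]); print(z,Q.round(4).tolist(),Q.mean(0))
    a=lambda v:np.arctan2(-v[0],v[1]); b=lambda v:np.arctan2(v[1],v[0])
    print('yaw',[x.round(3) for x in (a(Q[0]-Q[1]),a(Q[3]-Q[2]),b(Q[1]-Q[2]),b(Q[0]-Q[3]))])
print(delta(s,[.5941,.1805,.14],-.045), delta(s,[.5941,.1805,.0865],0))
E
```

```text
[0.49354487 0.17533906 0.19398665] [ 0.11906168  1.21551893 -6.37255777]
0.012 [[0.6435, 0.294], [0.6419, 0.1257], [0.5445, 0.1262], [0.5445, 0.294]] [0.59361989 0.2099717 ]
yaw [np.float64(-0.01), np.float64(-0.0), np.float64(-0.005), np.float64(-0.001)]
0.057 [[0.623, 0.2882], [0.6226, 0.2565], [0.5652, 0.2559], [0.5652, 0.2885]] [0.59400547 0.27226649]
yaw [np.float64(-0.013), np.float64(-0.0), np.float64(0.011), np.float64(-0.007)]
0.082 [[0.6241, 0.2442], [0.6241, 0.2377], [0.5653, 0.236], [0.5649, 0.2437]] [0.59459597 0.24042605]
yaw [np.float64(-0.0), np.float64(0.054), np.float64(0.029), np.float64(0.007)]
(array([ 0.1007, -0.0053,  0.0537]), array([0.0015, 0.0027, 0.0447])) (array([ 0.1008, -0.0053,  0.1072]), array([ 0.0015,  0.0028, -0.0003]))
```

```bash
python3 - <<'E'
from h import *
s=status.read_state();C=cam('wrist',s);t=s['tool_pos']
for zz in(.012,.0195):
    z=t[2]-.0257+zz
    print(onz(C,(318,168),z)[:2]-t[:2], onz(C,(236,238),z)[:2]-t[:2], onz(C,(399,238),z)[:2]-t[:2])
E
```

```text
[ 0.04823754 -0.00061875] [0.00405528 0.05019536] [ 0.00398701 -0.05090997]
[ 0.04991179 -0.00058501] [0.00786366 0.04777462] [ 0.00779869 -0.04844701]
```

Call:
apply_moves --pt "0.03 0 0 0 0 0 0.9" --pt "0.06 -0.003 0 0 0 0 0.9" --pt "0.09 -0.005 0 0 0 0 0.9" --pt "0.1007 -0.0053 0.02 0 0 0 0.9" --pt "0.1007 -0.0053 0.04 0 0 0 0.9" --pt "0.1007 -0.0053 0.06 0 0 0 0.9" --pt "0.1007 -0.0053 0.07 0 0 0 0.9" --pt "0.1007 -0.0053 0.07 0 0 0 0.9"

```text
time: 5.07
tool_pos: [0.5923, 0.1794, 0.1213]
tcp_rot: [3.139, -0.003, -0.012]
wrist_force: [-0.7, -0.1, -7.5]
width: 0.275
```

```bash
python3 - <<'E'
from h import *
im,C,s=snap('wrist','w5');print(s['time'],s['tool_pos'],abs(s['joint_vel']).max().round(3),s['wrist_force'].round(2),s['width'])
print(delta(s,[.5941,.1805,.0865],0))
E
```

```text
5.0667 [0.59233672 0.17939731 0.12126606] 0.041 [-0.72 -0.09 -7.53] 0.2746991840718395
(array([ 0.002 , -0.0012,  0.0347]), array([ 0.0023,  0.0078, -0.0019]))
```

Call:
apply_moves --pt "0.0025 -0.0012 0 0.002 0.008 0 0.9" --pt "0.0025 -0.0012 0.01 0.002 0.008 0 0.9" --pt "0.0025 -0.0012 0.02 0.002 0.008 0 0.9" --pt "0.0025 -0.0012 0.026 0.002 0.008 0 0.9" --pt "0.0025 -0.0012 0.03 0.002 0.008 0 0.9" --pt "0.0025 -0.0012 0.03 0.002 0.008 0 0.9"

```text
time: 5.62
tool_pos: [0.5965, 0.1826, 0.0938]
tcp_rot: [-3.14, -0.0, -0.008]
wrist_force: [-0.9, 0.4, -7.2]
width: 0.276
```

```bash
python3 - <<'E'
from h import *
im,C,s=snap('wrist','w5');print(s['time'],s['tool_pos'],abs(s['joint_vel']).max().round(3),s['wrist_force'].round(2),s['torque'].round(2))
print(delta(s,[.595,.1805,.0862],0))
E
```

```text
5.6167 [0.59649055 0.18258393 0.09377912] 0.016 [-0.94  0.45 -7.22] [ 0.02  0.02 -0.  ]
(array([-0.0015,  0.0021,  0.0076]), array([-0.0012, -0.0051,  0.    ]))
```

Call:
apply_moves --pt "-0.0015 0.002 0.001 -0.001 -0.004 0 0.9" --pt "-0.0015 0.002 0.003 -0.001 -0.004 0 0.9" --pt "-0.0015 0.002 0.006 -0.001 -0.004 0 0.9" --pt "-0.0015 0.002 0.008 -0.001 -0.004 0 0.9" --pt "-0.0015 0.002 0.008 -0.001 -0.004 0 0.9"

```text
time: 6.08
tool_pos: [0.5959, 0.1808, 0.0872]
tcp_rot: [-3.141, 0.0, -0.005]
wrist_force: [-0.8, 0.0, -6.1]
width: 0.275
```

```bash
python3 - <<'E'
from h import *
im,C,s=snap('wrist','w5');print(s['time'],s['tool_pos'],abs(s['joint_vel']).max().round(3),s['wrist_force'].round(2),s['torque'].round(2))
print(delta(s,[.595,.1805,.0862],0))
E
```

```text
6.0833 [0.59590703 0.18080344 0.0871772 ] 0.002 [-0.8   0.01 -6.09] [ 0.01  0.18 -0.  ]
(array([-0.0009,  0.0003,  0.001 ]), array([-0.0009, -0.0029, -0.0003]))
```

Call:
apply_moves --pt "-0.0005 0 0.001 0 -0.002 0 0.9" --pt "-0.0005 0 0.002 0 -0.002 0 0.9" --pt "-0.0005 0 0.002 0 -0.002 0 0.9"

```text
time: 6.38
tool_pos: [0.5958, 0.1809, 0.086]
tcp_rot: [-3.141, 0.0, -0.003]
wrist_force: [-3.0, 0.1, -0.7]
width: 0.268
```

```bash
python3 - <<'E'
from h import *
im,C,s=snap('wrist','w5');print(s['time'],s['tool_pos'],abs(s['joint_vel']).max().round(3),s['wrist_force'].round(2),s['torque'].round(2))
print(delta(s,[.595,.1805,.0862],0))
E
```

```text
6.3833 [0.59581932 0.18092978 0.08604756] 0.002 [-2.97  0.07 -0.72] [-0.13  0.61  0.01]
(array([-0.0008,  0.0004, -0.0002]), array([-0.001 , -0.0018, -0.0002]))
```

Call:
apply_moves --pt "-0.0005 0 0.001 0 -0.002 0 0.9" --pt "-0.0005 0 0.001 0 -0.002 0 0.9" --pt "-0.0005 0 0.001 0 -0.002 0 0.3" --pt "-0.0005 0 0 0 -0.002 0 0.3" --pt "-0.0005 0 0 0 -0.002 0 0.3" --pt "-0.0005 0 0 0 -0.002 0 0.3"

```text
time: 6.93
tool_pos: [0.5966, 0.1811, 0.0863]
tcp_rot: [-3.14, 0.0, -0.004]
wrist_force: [-0.1, 0.6, -0.4]
width: 0.706
```

```bash
python3 - <<'E'
from h import *
im,C,s=snap('wrist','w5');print(s['time'],s['tool_pos'],abs(s['joint_vel']).max().round(3),s['wrist_force'].round(2),s['torque'].round(2),s['width'])
E
```

```text
6.9333 [0.59660269 0.18105004 0.08631989] 0.006 [-0.09  0.61 -0.36] [ 0.04 -0.   -0.03] 0.7061956908583138
```

Call:
apply_moves --pt "0 0 -0.02 0 0 0 0.2" --pt "0 0 -0.06 0 0 0 0" --pt "0 0 -0.1 0 0 0 0" --pt "-0.03 -0.02 -0.13 0 0 0 0" --pt "-0.06 -0.04 -0.135 0 0 0 0" --pt "-0.09 -0.05 -0.135 0 0 0 0" --pt "-0.1 -0.05 -0.135 0 0 0 0" --pt "-0.1 -0.05 -0.135 0 0 0 0"

```text
time: 7.65
tool_pos: [0.4934, 0.2312, 0.2209]
tcp_rot: [-3.14, -0.003, -0.0]
wrist_force: [-0.4, -0.3, -0.6]
width: 0.999
```

Call:
apply_moves --pt "0 0 0 0 0 0 0" --pt "0 0 0 0 0 0 0"

```text
time: 7.82
tool_pos: [0.4963, 0.2304, 0.2203]
tcp_rot: [-3.141, 0.001, -0.001]
wrist_force: [0.7, 0.6, -0.2]
width: 0.998
```

```bash
python3 - <<'E'
from h import *
im,C,s=snap('wrist','w6');print(s['time'],s['tool_pos'],s['tcp_rot'],abs(s['joint_vel']).max().round(3))
cv2.imwrite('pics/w6c.png',cv2.resize(im[:330,100:500,::-1],None,fx=1.8,fy=1.8,interpolation=cv2.INTER_CUBIC))
E
```

```text
7.8167 [0.49628887 0.23036615 0.22034608] [-3.14087034e+00  8.09189432e-04 -9.34620447e-04] 0.014
```

View pics/w6c.png

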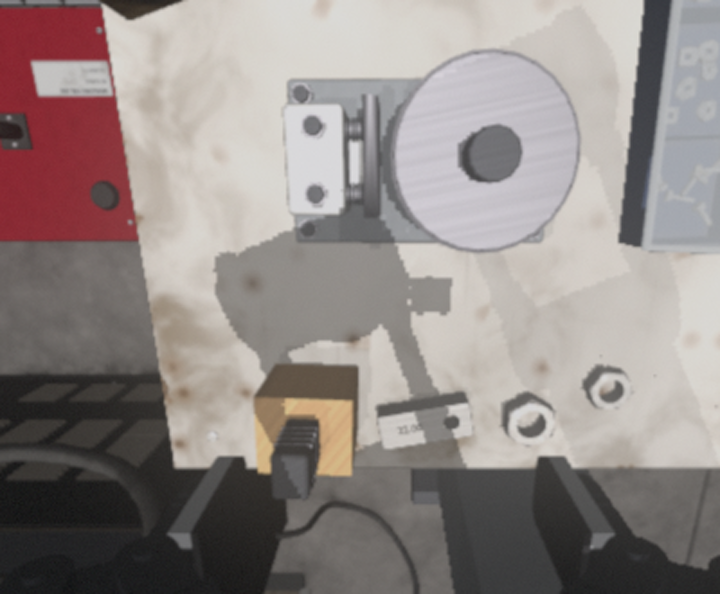

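The cover lies on the stub with its flange clear of the plate, and both look square. The gauge handle, top face at crop (290,478), is in its stand with its long side along x. The nuts and setting block have not moved. I'll fit the flange circle, then move over the stand.

```bash
cat > circ.py <<'E'
from h import *
def flange(im,C,c,zs=(.0770,.0795,.082),lo=.043,hi=.056):
    G=cv2.GaussianBlur(cv2.cvtColor(im,cv2.COLOR_RGB2GRAY),(3,3),0).astype(np.float32)
    out={}
    for z in zs:
        cc=np.array(c,float)
        for _ in range(3):
            P=[];rs=np.arange(lo,hi,.0004)
            for a in np.linspace(0,2*np.pi,90,endpoint=False):
                v=np.array([cv2.getRectSubPix(G,(1,1),tuple(map(float,proj(C,[cc[0]+r*np.cos(a),cc[1]+r*np.sin(a),z]))))[0,0] for r in rs])
                d=abs(v[4:]-v[:-4]);i=d.argmax()
                if d[i]>20:P.append(cc+rs[i+2]*np.array([np.cos(a),np.sin(a)]))
            P=np.array(P);A=np.c_[2*P,np.ones(len(P))];w=np.ones(len(P),bool)
            for _ in range(5):
                x=np.linalg.lstsq(A[w],(P[w]**2).sum(1),rcond=None)[0];r=np.sqrt(x[2]+x[:2]@x[:2])
                res=np.hypot(*(P-x[:2]).T)-r;w=abs(res)<max(.0008,2*np.median(abs(res)))
            cc=x[:2]
        out[z]=(cc.round(4),r.round(5),len(P),w.sum(),res[w].std().round(5))
    return out
E
python3 - <<'E'
from circ import *
im=cv2.imread('pics/w6.png')[:,:,::-1];C=cam('wrist',status.read_state())
for k,v in flange(im,C,(.595,.1805)).items():print(k,v)
G=cv2.GaussianBlur(cv2.cvtColor(np.ascontiguousarray(im),cv2.COLOR_RGB2GRAY),(3,3),0)
for x in (.575,.585,.595,.605,.615):
    print(x,[int(G[tuple(proj(C,[x,y,.082]).round().astype(int)[::-1])]) for y in np.arange(.222,.256,.001)])
print(delta(status.read_state(),[.435,.283,.205],0))
E
```

```text
0.077 (array([0.5955, 0.1793]), np.float64(0.0491), 87, np.int64(59), np.float64(0.00033))
0.0795 (array([0.5956, 0.1799]), np.float64(0.0486), 87, np.int64(61), np.float64(0.00036))
0.082 (array([0.5954, 0.1802]), np.float64(0.04816), 88, np.int64(64), np.float64(0.00036))
0.575 [197, 190, 173, 150, 134, 113, 106, 103, 104, 111, 128, 145, 150, 140, 118, 100, 98, 100, 100, 100, 101, 101, 99, 95, 96, 106, 119, 126, 126, 121, 115, 116, 127, 153]
0.585 [201, 201, 201, 201, 198, 188, 143, 128, 116, 108, 105, 104, 106, 110, 107, 101, 106, 116, 119, 119, 121, 121, 117, 119, 154, 182, 206, 215, 215, 206, 170, 123, 109, 138]
0.595 [202, 202, 202, 202, 202, 200, 160, 135, 123, 115, 108, 105, 104, 99, 92, 93, 108, 128, 139, 142, 144, 132, 125, 139, 165, 191, 209, 215, 215, 207, 177, 131, 106, 120]
0.605 [202, 202, 202, 202, 198, 184, 161, 126, 113, 106, 109, 118, 129, 134, 123, 106, 110, 131, 150, 163, 156, 135, 110, 94, 93, 97, 98, 97, 98, 101, 100, 100, 121, 161]
0.615 [198, 188, 168, 149, 136, 126, 123, 144, 151, 154, 156, 156, 155, 149, 127, 104, 106, 153, 172, 180, 169, 143, 119, 107, 107, 114, 131, 149, 156, 153, 142, 124, 121, 151]
(array([-0.0615, -0.0527,  0.0153]), array([-0.0007, -0.0003, -0.001 ]))
```

Call:
apply_moves --pt "-0.03 -0.02 0 0 0 0 0" --pt "-0.06 -0.05 0 0 0 0 0" --pt "-0.06 -0.053 0 0 0 0 0" --pt "-0.06 -0.053 0 0 0 0 0" --pt "-0.06 -0.053 0 0 0 0 0"

```text
time: 8.28
tool_pos: [0.4364, 0.2836, 0.2204]
tcp_rot: [-3.141, -0.0, -0.001]
wrist_force: [-0.3, -0.7, 1.0]
width: 1.0
```

```bash
python3 - <<'E'
from h import *
im,C,s=snap('wrist','w7');print(s['time'],s['tool_pos'],s['tcp_rot'],abs(s['joint_vel']).max().round(3))
p=proj(C,[.427,.285,.116]).astype(int);u,v=max(0,p[0]-70),max(0,p[1]-80);print(p,u,v)
cv2.imwrite('pics/w7c.png',cv2.resize(im[v:v+140,u:u+150,::-1],None,fx=4,fy=4,interpolation=cv2.INTER_CUBIC))
E
```

```text
8.2833 [0.4364092  0.28356324 0.22038811] [-3.14127918e+00 -4.00461878e-04 -5.62631507e-04] 0.02
[315 207] 245 127
```

View pics/w7c.png

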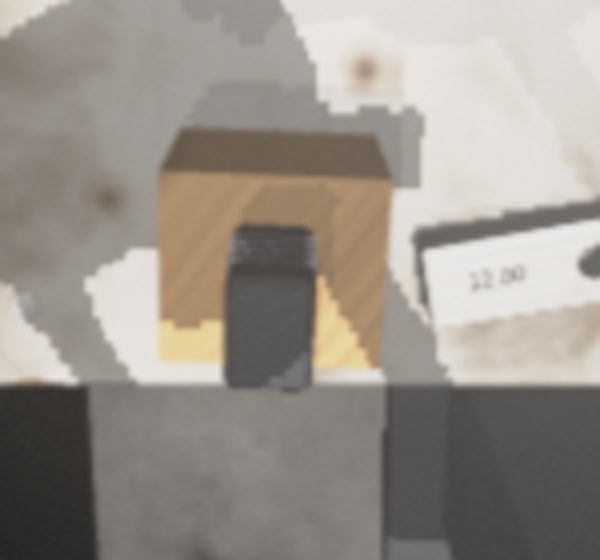

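The crop shows the handle's top face with corners at about (230,275), (314,278), (310,388) and (226,385), and the stand top from (162,172) to (378,368). Both are turned slightly.

```bash
python3 - <<'E'
from h import *
s=status.read_state();C=cam('wrist',s)
f=lambda p:((p[0]+.5)/4+245-.5,(p[1]+.5)/4+127-.5)
a=lambda v:np.arctan2(-v[0],v[1]); b=lambda v:np.arctan2(v[1],v[0])
for z,L in((.116,[(230,273),(314,276),(311,389),(226,386)]),(.066,[(161,171),(391,180),(379,369),(160,361)])):
    Q=np.array([onz(C,f(p),z)[:2] for p in L]);print(Q.round(4).tolist(),Q.mean(0).round(4),[round(float(x),3) for x in(a(Q[0]-Q[1]),a(Q[3]-Q[2]),b(Q[1]-Q[2]),b(Q[0]-Q[3]))])
    c=Q.mean(0)
    if z>.1:print(delta(s,[c[0],c[1],.15],.03),delta(s,[c[0],c[1],.072],.03))
E
```

```text
[[0.4394, 0.2971], [0.4387, 0.2776], [0.41, 0.2781], [0.4108, 0.2986]] [0.4247 0.2878] [-0.038, -0.039, -0.019, -0.052]
(array([-0.0119, -0.0046,  0.0704]), array([-0.0003, -0.0003, -0.0307])) (array([-0.0119, -0.0046,  0.1484]), array([-0.0003, -0.0003, -0.0307]))
[[0.4524, 0.3182], [0.4499, 0.2557], [0.3942, 0.2575], [0.3967, 0.3206]] [0.4233 0.288 ] [-0.04, -0.04, -0.033, -0.043]
```

Call:
apply_moves --pt "-0.012 -0.0046 0.03 0 0 0.037 0" --pt "-0.012 -0.0046 0.065 0 0 0.037 0" --pt "-0.012 -0.0046 0.1 0 0 0.037 0" --pt "-0.012 -0.0046 0.125 0 0 0.037 0" --pt "-0.012 -0.0046 0.138 0 0 0.037 0" --pt "-0.012 -0.0046 0.14 0 0 0.037 0" --pt "-0.012 -0.0046 0.14 0 0 0.037 0"

```text
time: 8.92
tool_pos: [0.4237, 0.2872, 0.0795]
tcp_rot: [3.14, -0.061, -0.003]
wrist_force: [0.4, -0.1, 0.1]
width: 0.999
```

```bash
python3 - <<'E'
from h import *
s=status.read_state();print(s['time'],s['tool_pos'],s['wrist_force'].round(2),abs(s['joint_vel']).max().round(3))
print(delta(s,[.424,.288,.075],-.038))
E
```

```text
8.9167 [0.42367833 0.28717665 0.07946569] [ 0.35 -0.07  0.05] 0.037
(array([ 0.0003, -0.0008,  0.0045]), array([ 0.0007,  0.0021, -0.0009]))
```

Call:
apply_moves --pt "0 -0.0008 0.004 0 0.002 0 0" --pt "0 -0.0008 0.004 0 0.002 0 0.95" --pt "0 -0.0008 0.004 0 0.002 0 0.95" --pt "0 -0.0008 0.004 0 0.002 0 0.95" --pt "0 -0.0008 0.004 0 0.002 0 0.95" --pt "0 -0.0008 0.004 0 0.002 0 0.95" --pt "0 -0.0008 0.004 0 0.002 0 0.95" --pt "0 -0.0008 0.004 0 0.002 0 0.95" --squeeze 80

```text
time: 9.58
tool_pos: [0.424, 0.2897, 0.0774]
tcp_rot: [-3.139, 0.058, -0.005]
wrist_force: [0.1, 0.2, 2.8]
width: 0.249
```

```bash
python3 - <<'E'
from h import *
s=status.read_state();print(s['time'],s['tool_pos'],s['wrist_force'].round(2),s['torque'].round(2),abs(s['joint_vel']).max().round(3),s['width'])
print(delta(s,[.424,.288,.075],-.038))
E
```

```text
9.5833 [0.42396137 0.28966945 0.07736744] [0.09 0.16 2.85] [-0.01  0.07 -0.02] 0.001 0.24858509015183872
(array([0.0001, 0.0017, 0.0024]), array([-0.0017, -0.0032,  0.001 ]))
```

Call:
apply_moves --pt "0 0 -0.01 0 0 0 0.95" --pt "0 0 -0.03 0 0 0 0.95" --pt "0 0 -0.06 0 0 0 0.95" --pt "0 0 -0.09 0 0 0 0.95" --pt "0 0 -0.12 0 0 0 0.95" --pt "0.03 0.01 -0.12 0 0 -0.02 0.95" --pt "0.06 0.02 -0.12 0 0 -0.035 0.95" --pt "0.09 0.03 -0.12 0 0 -0.035 0.95"

```text
time: 10.25
tool_pos: [0.5129, 0.2558, 0.1985]
tcp_rot: [-3.14, 0.0, -0.006]
wrist_force: [0.4, 0.8, -1.7]
width: 0.251
```

```bash
python3 - <<'E'
from h import *
s=status.read_state();print(s['time'],s['tool_pos'],s['wrist_force'].round(2),abs(s['joint_vel']).max().round(3),s['width'])
print(delta(s,[.585,.2335,.185],-.003))
E
```

```text
10.25 [0.51294647 0.25582042 0.1984528 ] [ 0.35  0.81 -1.74] 0.514 0.2514943143055178
(array([0.072 , 0.0223, 0.0137]), array([-0.0018, -0.0038,  0.0029]))
```

Call:
apply_moves --pt "0.03 0.01 0 0 0 0 0.95" --pt "0.055 0.018 0 0 0 0 0.95" --pt "0.068 0.022 0.01 0 0 0 0.95" --pt "0.068 0.022 0.014 0 0 0 0.95" --pt "0.068 0.022 0.014 0 0 0 0.95" --pt "0.068 0.022 0.014 0 0 0 0.95"

```text
time: 10.75
tool_pos: [0.5785, 0.2336, 0.182]
tcp_rot: [-3.141, 0.003, 0.001]
wrist_force: [-0.2, -0.1, -0.5]
width: 0.248
```

```bash
python3 - <<'E'
from h import *
im,C,s=snap('wrist','w8');print(s['time'],s['tool_pos'],s['tcp_rot'],s['wrist_force'].round(2),abs(s['joint_vel']).max().round(3),s['width'])
t=s['tool_pos'];p=proj(C,[.595,.2335,.082]);q=proj(C,[t[0],t[1],t[2]-.0714]);print(p,q)
u,v=int(p[0])-75,max(0,int(p[1])-50);print(u,v)
cv2.imwrite('pics/w8c.png',cv2.resize(im[v:v+150,u:u+160,::-1],None,fx=4,fy=4,interpolation=cv2.INTER_CUBIC)[:600])
E
```

```text
10.75 [0.5785265  0.23362796 0.1820449 ] [-3.14128369e+00  3.34230573e-03  1.31860663e-03] [-0.17 -0.1  -0.52] 0.019 0.2480347411506846
[317.1718561  181.82734889] [317.04462614 210.42719971]
242 131
```

View pics/w8c.png

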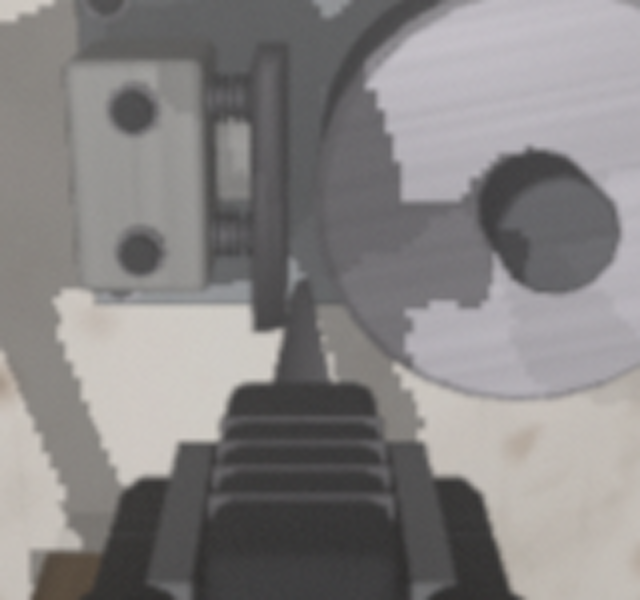

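The blade hangs straight with its tip at crop (303,283). The gap at the cover's nearest point runs from the plate at column 288 to the flange at column 322, around row 205.

```bash
python3 - <<'E'
from circ import *
s=status.read_state();C=cam('wrist',s);t=s['tool_pos'];print(t)
im=cv2.imread('pics/w8.png')[:,:,::-1]
f=lambda p:((p[0]+.5)/4+242-.5,(p[1]+.5)/4+131-.5)
T=onz(C,f((303,280)),t[2]-.0714);print('tip',T.round(4))
for r in(60,200,300):print('plate front',onz(C,f((288 if r<250 else 284,r)),.078).round(4))
print('flange',onz(C,f((321,205)),.0795).round(4))
g=cv2.cvtColor(np.ascontiguousarray(im),cv2.COLOR_RGB2GRAY)
for r in (165,175,182,190):print(r,g[r,300:330].tolist())
print(flange(im,C,(.595,.1805),zs=(.0795,)))
E
```

```text
[0.57870351 0.23393699 0.18262938]
tip [0.5873 0.2337 0.1112]
plate front [0.627  0.2369 0.078 ]
plate front [0.5952 0.2371 0.078 ]
plate front [0.5708 0.2382 0.078 ]
flange [0.5944 0.2296 0.0795]
165 [151, 152, 151, 148, 117, 85, 89, 94, 99, 99, 94, 85, 76, 74, 85, 93, 93, 94, 93, 95, 92, 90, 84, 89, 95, 100, 104, 105, 107, 106]
175 [132, 131, 129, 131, 110, 88, 92, 98, 95, 92, 89, 84, 78, 74, 83, 92, 91, 93, 93, 93, 90, 93, 97, 99, 104, 106, 107, 105, 107, 104]
182 [94, 98, 99, 98, 89, 84, 93, 95, 93, 89, 88, 87, 81, 75, 86, 92, 93, 92, 92, 93, 94, 96, 96, 102, 104, 106, 107, 105, 106, 106]
190 [96, 88, 90, 88, 83, 83, 87, 89, 88, 85, 86, 86, 79, 76, 89, 97, 101, 100, 100, 101, 99, 95, 95, 98, 104, 106, 105, 104, 105, 106]
{0.0795: (array([0.5949, 0.1814]), np.float64(0.04987), 48, np.int64(31), np.float64(0.00018))}
```

```bash
python3 - <<'E'
from h import *
s=status.read_state();print(s['time'],s['tool_pos'],s['wrist_force'].round(2));print(delta(s,[.595,.234,.164],-.003))
E
```

```text
10.8 [0.57870351 0.23393699 0.18262938] [-0.47  0.14 -0.25]
(array([ 0.0163, -0.0001,  0.0186]), array([-0.0007, -0.0003,  0.0013]))
```

Call:
apply_moves --pt "0.008 0 0 0 0 0 0.95" --pt "0.0165 0 0 0 0 0 0.95" --pt "0.0165 0 0.006 0 0 0 0.95" --pt "0.0165 0 0.014 0 0 0 0.95" --pt "0.0165 0 0.018 0 0 0 0.95" --pt "0.0165 0 0.018 0 0 0 0.95"

```text
time: 11.3
tool_pos: [0.595, 0.2332, 0.1626]
tcp_rot: [3.141, -0.003, -0.003]
wrist_force: [-0.6, -0.6, -1.9]
width: 0.24
```

```bash
python3 - <<'E'
from h import *
for i in range(3):
    im,C,s=snap('wrist','w9');print(s['time'],s['tool_pos'],s['wrist_force'].round(2),s['torque'].round(2));print(delta(s,[.595,.234,.140],-.003))
E
```

```text
11.3 [0.59499491 0.23324179 0.1625748 ] [-0.59 -0.58 -1.87] [ 0.03  0.03 -0.04]
(array([ 0.    , -0.0008,  0.0226]), array([0.0003, 0.0018, 0.0008]))
11.35 [0.59538691 0.23337588 0.16326431] [ 0.1   0.06 -0.8 ] [-0.01 -0.04  0.01]
(array([-0.0004, -0.0006,  0.0233]), array([0.    , 0.0009, 0.0009]))
11.4 [0.5958512  0.23351286 0.164006  ] [ 0.83 -0.66 -0.54] [0.07 0.03 0.01]
(array([-0.0009, -0.0005,  0.024 ]), array([-0.0004, -0.0003,  0.0009]))
```

Call:
apply_moves --pt "-0.0006 -0.0006 0.003 0 0 0 0.95" --pt "-0.0006 -0.0006 0.008 0 0 0 0.95" --pt "-0.0006 -0.0006 0.014 0 0 0 0.95" --pt "-0.0006 -0.0006 0.02 0 0 0 0.95" --pt "-0.0006 -0.0006 0.025 0 0 0 0.95" --pt "-0.0006 -0.0006 0.027 0 0 0 0.95" --pt "-0.0006 -0.0006 0.028 0 0 0 0.95" --pt "-0.0006 -0.0006 0.028 0 0 0 0.95"

```text
time: 12.12
tool_pos: [0.5958, 0.2342, 0.1364]
tcp_rot: [-3.141, 0.003, -0.002]
wrist_force: [0.4, 0.1, -0.7]
width: 0.248
```

```bash
python3 - <<'E'
from h import *
for i in range(3):
    im,C,s=snap('wrist','w9');print(s['time'],s['tool_pos'],s['wrist_force'].round(2),s['torque'].round(2),s['width'].round(3));print(delta(s,[.595,.234,.120],-.003))
E
```

```text
Traceback (most recent call last):
AttributeError: 'float' object has no attribute 'round'
```

Call:
apply_moves --pt "0 0 0.002 0 0 0 0.95" --pt "0 0 0.004 0 0 0 0.95" --pt "0 0 0.006 0 0 0 0.95" --pt "0 0 0.008 0 0 0 0.95" --pt "0 0 0.008 0 0 0 0.95" --pt "0 0 0.008 0 0 0 0.95"

```text
time: 12.67
tool_pos: [0.5958, 0.2343, 0.1286]
tcp_rot: [-3.141, 0.003, -0.002]
wrist_force: [-0.2, 0.3, -0.4]
width: 0.249
```

Call:
apply_moves --pt "0 0 0.002 0 0 0 0.95" --pt "0 0 0.004 0 0 0 0.95" --pt "0 0 0.004 0 0 0 0.95" --pt "0 0 0.004 0 0 0 0.95"

```text
time: 13.0
tool_pos: [0.5958, 0.2343, 0.1246]
tcp_rot: [-3.141, 0.004, -0.002]
wrist_force: [-0.0, -0.0, -1.1]
width: 0.246
```

```bash
python3 - <<'E'
from h import *
for i in range(4):
    im,C,s=snap('wrist','w9');print(s['time'],s['tool_pos'],s['wrist_force'].round(2),s['torque'].round(2),round(s['width'],3))
print(delta(s,[.595,.234,.120],-.003))
E
```

```text
13.0 [0.59584422 0.23430087 0.12464838] [-0.04 -0.04 -1.07] [-0.05 -0.03 -0.01] 0.246
13.05 [0.59596212 0.23428463 0.1248062 ] [-0.09  1.11 -0.69] [0.02 0.   0.  ] 0.246
13.1 [0.59602027 0.23430027 0.12487869] [ 0.34 -0.73 -0.73] [-0.07 -0.    0.02] 0.246
13.15 [0.59605154 0.23430454 0.12493996] [-0.62  0.22 -1.96] [-0.05 -0.    0.02] 0.248
(array([-0.0011,  0.0003,  0.0049]), array([-0.0009, -0.002 ,  0.0008]))
```

Call:
apply_moves --pt "0 0 0.002 0 0 0 0.95" --pt "0 0 0.004 0 0 0 0.95" --pt "0 0 0.004 0 0 0 0.95" --pt "0 0 0.004 0 0 0 0.95"

```text
time: 13.53
tool_pos: [0.5961, 0.2341, 0.1206]
tcp_rot: [-3.141, 0.003, -0.003]
wrist_force: [0.3, -1.3, -1.9]
width: 0.249
```

Call:
apply_moves --pt "0 0 0.0015 0 0 0 0.95" --pt "0 0 0.003 0 0 0 0.95" --pt "0 0 0.003 0 0 0 0.95" --pt "0 0 0.003 0 0 0 0.95"

```text
time: 13.87
tool_pos: [0.5964, 0.2343, 0.1181]
tcp_rot: [-3.141, 0.003, -0.004]
wrist_force: [0.3, -1.8, 0.5]
width: 0.248
```

```bash
python3 - <<'E'
from h import *
for i in range(4):
    im,C,s=snap('wrist','w10');print(s['time'],s['tool_pos'],s['wrist_force'].round(2),s['torque'].round(2),round(s['width'],3))
E
```

```text
13.8667 [0.59635439 0.2342612  0.1181324 ] [ 0.26 -1.82  0.47] [-0.35 -0.11 -0.04] 0.248
13.9167 [0.59630749 0.23427375 0.11808409] [ 0.69 -1.71  1.16] [-0.39 -0.17 -0.02] 0.249
13.9667 [0.59631594 0.23426981 0.11809992] [ 0.83 -2.3   0.9 ] [-0.35 -0.19 -0.03] 0.248
14.0167 [0.59632024 0.23425885 0.11811861] [ 0.91 -0.61  1.64] [-0.4  -0.13 -0.01] 0.25
```

Call:
apply_moves --pt "0 0.0004 0.001 0 0 0 0.95" --pt "0 0.0004 0.002 0 0 0 0.95" --pt "0 0.0004 0.003 0 0 0 0.95" --pt "0 0.0004 0.003 0 0 0 0.95" --pt "0 0.0004 0.003 0 0 0 0.95"

```text
time: 14.48
tool_pos: [0.5963, 0.2343, 0.1152]
tcp_rot: [-3.14, 0.003, -0.004]
wrist_force: [1.5, 0.8, 1.8]
width: 0.245
```

```bash
python3 - <<'E'
from h import *
for i in range(4):
    im,C,s=snap('wrist','w10');print(s['time'],s['tool_pos'],s['wrist_force'].round(2),s['torque'].round(2),round(s['width'],3))
E
```

```text
14.4833 [0.59633378 0.2343349  0.11516705] [1.48 0.75 1.76] [ 0.   -0.1  -0.01] 0.245
14.5333 [0.59633904 0.23430087 0.11513816] [0.28 0.18 2.22] [ 0.06 -0.16  0.01] 0.249
14.5833 [0.59631892 0.23431437 0.11516081] [0.36 0.81 2.86] [ 0.11 -0.13  0.05] 0.247
14.6333 [0.59629079 0.23427837 0.11512831] [1.85 1.35 2.51] [ 0.04 -0.2  -0.  ] 0.249
```

Call:
apply_moves --pt "0 0 0.001 0 0 0 0.95" --pt "0 0 0.002 0 0 0 0.95" --pt "0 0 0.003 0 0 0 0.95" --pt "0 0 0.004 0 0 0 0.95" --pt "0 0 0.004 0 0 0 0.95"

```text
time: 15.1
tool_pos: [0.5963, 0.2344, 0.1112]
tcp_rot: [-3.14, 0.004, -0.004]
wrist_force: [-0.0, 2.1, 5.1]
width: 0.249
```

```bash
python3 - <<'E'
from circ import *
for i in range(4):
    im,C,s=snap('wrist','w11');print(s['time'],s['tool_pos'],s['wrist_force'].round(2),s['torque'].round(2),round(s['width'],3))
p=proj(C,[.595,.2335,.082]);u,v=int(p[0])-75,max(0,int(p[1])-75);print(p,u,v)
cv2.imwrite('pics/w11c.png',cv2.resize(im[v:v+150,u:u+190,::-1],None,fx=4,fy=4,interpolation=cv2.INTER_CUBIC))
print(flange(im,C,(.595,.1805),zs=(.0795,)))
E
```

```text
15.1 [0.59632738 0.2344068  0.11116697] [-0.02  2.06  5.11] [ 0.41 -0.01 -0.01] 0.249
15.15 [0.5963204  0.23436878 0.11115779] [0.38 2.98 3.88] [ 0.44 -0.1   0.  ] 0.25
15.2 [0.59628548 0.23434421 0.11115878] [1.16 1.84 4.15] [ 0.41 -0.08 -0.  ] 0.249
15.25 [0.59631523 0.23431507 0.11115323] [1.18 1.68 4.06] [ 0.49 -0.13 -0.05] 0.246
[318.25904215 234.87253751] 243 159
{0.0795: (array([0.5958, 0.1805]), np.float64(0.04892), 53, np.int64(32), np.float64(0.00034))}
```

View pics/w11c.png

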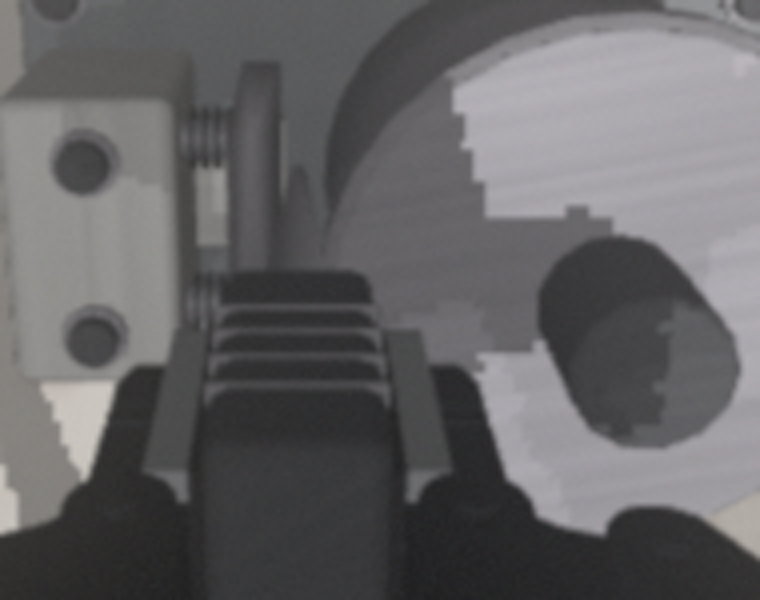

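The blade stands between the plate and the flange, touching both, and the cover is level. The small +y force means the cover side is loaded a bit more. I'll shift a few tenths of a millimetre to balance it, then check the plate's displacement.

Call:
apply_moves --pt "0 -0.0004 0 0 0 0 0.95" --pt "0 -0.0004 0 0 0 0 0.95" --pt "0 -0.0004 0 0 0 0 0.95" --pt "0 -0.0004 0 0 0 0 0.95"

```text
time: 15.63
tool_pos: [0.5963, 0.2344, 0.1111]
tcp_rot: [-3.141, 0.003, -0.004]
wrist_force: [1.3, 1.5, 4.9]
width: 0.248
```

```bash
python3 - <<'E'
from circ import *
F=[]
for i in range(6):
    im,C,s=snap('wrist','w12');F.append(np.r_[s['wrist_force'],s['torque']])
print(s['time'],s['tool_pos'],s['tcp_rot'],np.mean(F,0).round(2))
g=cv2.GaussianBlur(cv2.cvtColor(im,cv2.COLOR_RGB2GRAY),(3,3),0)
for x in(.612,.617,.621):
    ys=np.arange(.229,.252,.001);print(x,[int(g[tuple(proj(C,[x,y,.078]).round().astype(int)[::-1])]) for y in ys])
# plate edges rel. to block edge (rest reference): same rows, raw
for r in(178,184,190,200):print(r,g[r,296:318].tolist(),proj(C,[.615,.2371,.078]).round(1),proj(C,[.615,.2553,.057]).round(1))
S=vision.read_camera('side');cv2.imwrite('pics/s2c.png',cv2.resize(S[110:250,270:430,::-1],None,fx=4,fy=4,interpolation=cv2.INTER_CUBIC))
E
```

```text
15.8833 [0.59629024 0.23437208 0.11111341] [-3.14050269  0.00353302 -0.00389219] [ 0.68  1.35  5.15  0.3  -0.16 -0.03]
0.612 [68, 84, 86, 82, 77, 76, 73, 73, 70, 65, 71, 77, 89, 92, 91, 86, 81, 94, 138, 142, 131, 128, 109]
0.617 [63, 71, 86, 87, 77, 72, 75, 83, 88, 72, 71, 77, 89, 93, 93, 88, 79, 89, 134, 139, 129, 126, 112]
0.621 [64, 74, 89, 88, 89, 89, 89, 92, 88, 66, 71, 84, 90, 96, 93, 82, 77, 78, 77, 75, 76, 73, 74]
178 [90, 91, 91, 91, 91, 89, 83, 77, 75, 74, 73, 73, 73, 73, 72, 71, 74, 82, 89, 91, 91, 91] [312.9 205.2] [288.8 195.6]
184 [88, 89, 91, 92, 88, 81, 76, 78, 82, 84, 85, 84, 84, 81, 76, 71, 72, 80, 87, 89, 90, 90] [312.9 205.2] [288.8 195.6]
190 [74, 74, 78, 77, 72, 73, 78, 85, 90, 94, 94, 91, 86, 79, 73, 70, 77, 89, 93, 91, 89, 89] [312.9 205.2] [288.8 195.6]
200 [97, 95, 99, 95, 84, 78, 82, 88, 93, 95, 94, 90, 84, 77, 71, 66, 72, 88, 94, 88, 82, 80] [312.9 205.2] [288.8 195.6]
```

View pics/s2c.png

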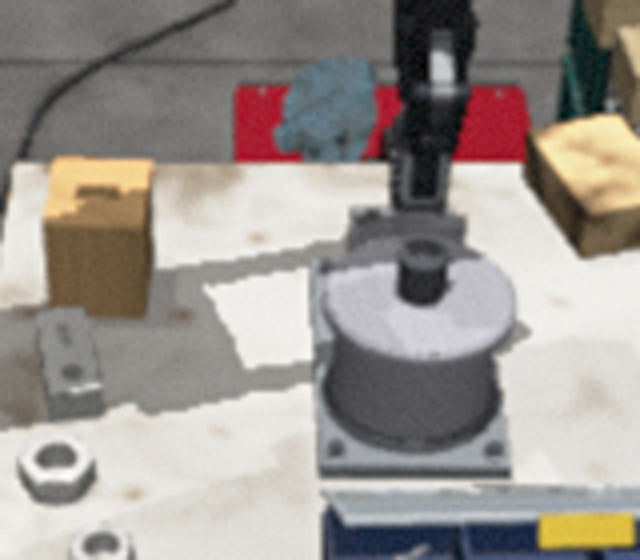

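The side view shows the cover level and seated, the gauge behind it in the gripper, and the stand empty. The nuts and setting block look untouched. The plate's front now reads about y = 0.238, against 0.237 at rest, so it has moved back roughly 1 mm.

```bash
python3 -c "
from workcell import job
print(job.finish_job())"
```

```text
the job is handed in; nothing more can be done
None
```

The cover is seated on the pipe stub and released, and the gauge is wedged between its edge and the stop plate, still in the grip. I handed the job in at about 16 s of the 69 s allowed.

**Cover:** The side view shows it level. At release the tool height matched the seated height to within about 0.5 mm. The flange circle centres within about 2 mm of the rim centre I measured earlier.

**Gauge:** It is held upright with 80 N of grip, its tip about 40 mm above the bench. The upward force on it is about 5 N, plus its own weight. The wrist view shows the blade touching both the plate and the cover's edge. The plate appears to be pushed back about 1 mm, but that image reading is only good to about 1 mm.

**Checks that weren't perfect:**
- About 1.4 N of sideways force remained on the gauge, pushing it away from the cover. A 0.4 mm shift to balance it only partly helped.
- Separate fits of the cover's centre differed by 1–2 mm, about the calibration's accuracy.

The setting block and both nuts look unmoved in the last picture.

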